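# Load the rotary dog feeder and set its timer

## Robot

A 6-joint arm with a two-finger parallel gripper is mounted at the origin on the work surface. World frame = base frame: x ahead of the robot, y to its left, z up, the work surface at z = 0. Lengths are in m, angles in rad, forces in N, time in s.
With the tool pointing down it reaches from about 0.35 to 0.85 m from the base axis. Payload 8.1 kg.
Tool frame: the origin (TCP) lies between the finger pads, 19 mm behind the fingertips; this is the grasp point; y points along the fingers, x is the direction in which the jaws open and shut, and the axes are right-handed (so a half turn about y gives the same grasp; the last joint's range is limited). The gripper opens to 93 mm and grips with 3 to 60 N. Pads are 15 mm wide; open, the fingers measure 128 mm over their backs; the gripper's body (75 mm by 188 mm) begins 65 mm behind the grasp point.
Start: joints at [1.178, 0.13, 1.488, -0, 1.523, -0.085], TCP at [0.182, 0.572, 0.237] pointing down, gripper open.
Joint ranges: [-2.96, 2.96], [-0.89, 2.26], [0.02, 2.5], [-1.34, 4.48], [0, 2.73], [-2.66, 2.66]. Speed limits (rad/s): [2.39, 2.39, 2.79, 3.14, 3.14, 3.14].

## Interface

Orientations are given as a rotation vector (axis times angle).
In Python, from plant import robot gives the robot as it stands.
- The arm moves only by the shell command python3 -m inch 'ROWS' [FORCE]. ROWS is JSON, a list of rows, each a list of 5 numbers: the closure, from -1 (fully open) to 1 (shut), then the shift along the world's x, y, z in m, then the turn about the world's z in rad. A call has 1 to 8 rows; each row is the pose to reach, as a shift and turn from the pose measured when the call began; what a row does not reach only later rows make up. A row lasts 1/8 s, in which the tool goes at most 62.5 mm and 10.7 degrees, less where a joint would pass 70% of its speed; a pose out of reach is approached as far as the arm can. A call with a gripper value outside its range is refused whole. The fingers move at their own pace and stop on an object; FORCE is the grip in N (left out, the last holds). Time passes only in rows, so rows that repeat a pose let the fingers close. It gives the time, the measured TCP pose, the force and the opening at its end, in the units of the state.
- robot.read_state(): the state, without advancing time (a new reading comes with each control period).
- robot.read_camera(name): name is "scene" or "top" or "wrist"; returns a dict with "color" (400x640x3 uint8, red, green, blue), "mtx" (3x3 intrinsics, pixels), "R" (3x3) and "t" (3): a world point X has camera coordinates R X + t; the wrist camera has in their place "hand_eye" (4x4, takes a point from camera to tool coordinates, whose origin is the TCP and whose axes are the tool frame's). Camera axes: x right, y down, z forward; pixel columns grow to the right and rows downward; lengths in m; the calibration is good to about 2 mm. A picture is of the moment at which its call begins: read the wrist's pose just before it. There is no depth.
- robot.close_job(): hands the job in, once; it reports no verdict.
The state is a dict: "t": time; "q": joint angles; "dq": joint speeds; "joint_torque": joint torques, N m; "tool_pos": TCP position; "orientation": TCP orientation; "force": force on the tool from outside, world axes, zero at the start; "wrist_torque": the same for the moment, N m; "opening": finger opening in m.
Only numpy, scipy, OpenCV 4.12 (cv2) and the standard library are available. Lean on these libraries where they do the work, as an engineer would, in place of code of your own. Each camera call takes 0.05 s, during which the arm holds its last target. There are 200 camera calls.

## Task

Load the dog feeder for the weekend: put every chew bone lying on the worktop into the feeder's tray through the opening in its cover, lying flat, one to a bowl, turning the tray (its hub grip stands up through the cover) from click stop to click stop to bring up empty bowls. Leave the tray in its click stop with the blank segment filling the opening, so that nothing can be had yet, and set the timer dial to 7 hours (seven clicks clockwise from the long zero mark). Leave the other things on the worktop where they are.

Things in the scene. Friction and masses are not known exactly. Their poses are not given: they have to be found in the camera images.
- feeder: Fixed rotary dog feeder: round white base 348 mm across, 68 mm high, origin under its centre. A clear locked cover, top 72 mm above the worktop, closes it except for one 60 degree wedge-shaped opening on the feeder's own -x side (towards the robot). A box-shaped timer console, top 66 mm up, stands out of its side at 130 degrees counter-clockwise from the feeder's +x axis.
- tray (a joint): Turn of the six-segment tray under the cover, rad, counter-clockwise from above positive, no end stops. A detent holds it at every multiple of 60 degrees (1.047 rad): 0.15 N m to leave it, and it pulls itself in when let go within about 20 degrees. At 0 (and every whole turn) the blank segment lies in the opening; at -k x 1.047 bowl k does.
- tray_grip (a point): TCP point to grip the hub from above: on the tray's axis, 107 mm above the worktop. White upright bar, 14 mm thick, 64 mm long, 80 to 116 mm up, on a black disc 92 mm across; it runs along this point's x axis. Its end with the round nose (reaching 45 mm from the axis) and the black line, at the point's -x, points over the blank segment.
- blank (a point): Middle of the top of the tray's blank (filled, lidded) segment, 100 mm from the axis; turns with the tray.
- opening (a point): Middle of the cover's opening, 100 mm from the tray's axis, 70 mm above the worktop; fixed on the feeder. The opening runs from 47 mm to 166 mm from the axis and is as wide as one bowl.
- bowl1 (a point): Middle of the floor of tray bowl 1, 100 mm from the axis, 26 mm above the worktop; 60 degrees counter-clockwise from the blank seen from above. A bowl reaches from 40 to 156 mm from the axis, is 88 mm wide beyond 76 mm and narrows to 45 mm at the hub; flat floor, upright walls 34 mm high. One chew fits in, flat, along the radius. z points up.
- bowl2 (a point): Middle of the floor of tray bowl 2, 100 mm from the axis, 26 mm above the worktop; 120 degrees counter-clockwise from the blank seen from above. Same shape as bowl 1.
- bowl3 (a point): Middle of the floor of tray bowl 3, 100 mm from the axis, 26 mm above the worktop; 180 degrees counter-clockwise from the blank seen from above. Same shape as bowl 1.
- bowl4 (a point): Middle of the floor of tray bowl 4, 100 mm from the axis, 26 mm above the worktop; 240 degrees counter-clockwise from the blank seen from above. Same shape as bowl 1.
- bowl5 (a point): Middle of the floor of tray bowl 5, 100 mm from the axis, 26 mm above the worktop; 300 degrees counter-clockwise from the blank seen from above. Same shape as bowl 1.
- dial (a joint): Timer dial on the console, rad, growing clockwise seen from above; one click (detent) every 30 degrees (0.5236 rad) is one hour, from 0 (end stop; pointer at the long mark on the feeder's -x side of the dial) to 11 (end stop). 0.04 N m to leave a click; let go, it falls into the nearest click. The white line on its bar is the pointer.
- dial_grip (a point): Where to grip the dial from above: TCP point on its axis, 98 mm above the worktop. Its upright black bar grip is 12 mm thick and 44 mm long, from 75 mm to 107 mm above the worktop, along this point's x axis (pointer at -x), on a disc of 52 mm diameter.
- chew1: Loose tan chew bone, 98 mm long, 40 to 85 g, lying flat on the worktop; origin at its middle (11 mm above what it lies on), x along its length. Straight shaft 20 mm wide and 18 mm high over the middle 50 mm, end knobs 46 mm wide and 22 mm high. Grip it across the shaft. May be absent.
- chew2: Chew bone like chew1. May be absent.
- chew3: Chew bone like chew1. May be absent.
- chew4: Chew bone like chew1. May be absent.
- chew5: Chew bone like chew1. May be absent.
- filter_housing: Bystander: see-through water filter housing with its cartridge, 126 mm across, 238 mm high, standing, loose; origin under its centre.
- twist_cap: Bystander: the housing's grey ribbed twist cap, 136 mm across, 54 mm high, loose; origin under its centre.
- tumbler: Bystander: clear glass tumbler, 76 mm across, 95 mm high, standing, loose; origin under its centre.
- scraper: Bystander: black silicone scraper, 240 mm long along x, 58 mm wide, 14 mm high, lying loose; origin under its middle.
- mug: Bystander: white mug, 82 mm across, 90 mm high, loose; origin under its centre.
Not all that is in view belongs to the job. What is shaped like the chew1 but turquoise is not meant.

How it is judged:
By the outcome, as a careful person would: the job done as asked, in the order asked, and still so for the second after the job is handed in, with the robot touching nothing.
Of chew1, chew2, chew3, chew4, chew5 only 3 to 5 are there at a start; the rules pass over those that are not, and their reading is None.
At some moment in a run one of chew1, chew2, chew3, chew4, chew5 may be knocked a few centimetres aside while the robot is not near it.
Once in a run the grip may slacken for a moment while it holds something.
It also fails if it takes over 210 s, if anything falls off the work surface, if the arm or the gripper's body presses on something with over 40 N, if the wrist force passes 120 N, or if a joint passes its speed limit or range.

## Working session

There is one attempt and no reset: what is moved stays moved. The work goes in short steps, Python scripts to look and compute and a shell command to move; the robot and the scene stay as the last step left them, time stands still between calls to the robot, and variables do not carry over. Pictures are saved under pics/ and viewed, about 12 in all and at most 16, crops included, and the job is handed in when it is done.

```bash
ls; mkdir -p pics
cat > h.py <<'E'
import numpy as np, cv2
from plant import robot
def snap(n,f):
    c=robot.read_camera(n); cv2.imwrite('pics/'+f,c['color'][:,:,::-1]); 
    np.savez('pics/'+f[:-4]+'.npz',**{k:v for k,v in c.items()}); return c
def w(c,uv,z):
    R,t=np.array(c['R']),np.array(c['t']); C=-R.T@t
    d=R.T@np.linalg.inv(c['mtx'])@np.array([uv[0],uv[1],1.]); return C+d*(z-C[2])/d[2]
def px(c,X):
    p=c['mtx']@(np.array(c['R'])@np.array(X)+np.array(c['t'])); return p[:2]/p[2]
E
python3 - <<'E'
from h import *
for n in('top','scene'):
    c=snap(n,n+'0.png'); print(n,-np.array(c['R']).T@c['t'],c['R'])
print(robot.read_state())
E
```

```text
pics
top [ 0.27838952 -0.09748109  1.20731806] [[ 0.0193005  -0.99977917 -0.00831311]
 [-0.98696838 -0.01772334 -0.15993529]
 [ 0.15975264  0.0112916  -0.9870925 ]]
scene [0.87991062 0.45476773 1.12534323] [[-0.776903    0.62961731  0.00194095]
 [ 0.52414322  0.64845734 -0.55206608]
 [-0.34884898 -0.42788446 -0.8337981 ]]
{'t': 0.1, 'q': array([ 1.17759549e+00,  1.31085876e-01,  1.48913557e+00, -1.46645596e-05,
        1.52299004e+00, -8.54003827e-02]), 'dq': array([-0.00171349, -0.00261184, -0.0004959 , -0.00108071,  0.00037187,
        0.00034079]), 'joint_torque': array([ 1.73035049e-03, -5.61341643e+01, -4.93095267e+01,  7.70716975e-02,
        2.90563493e-02, -3.75582965e-05]), 'tool_pos': array([0.1815832 , 0.57137572, 0.23651129]), 'orientation': array([-1.34010924, -0.97851271,  0.98079571]), 'force': array([ 0.57623925,  0.02854701, -0.17582453]), 'wrist_torque': array([-0.00483692, -0.03947243,  0.05103339]), 'opening': 0.09306909502708709}
```

View pics/top0.png

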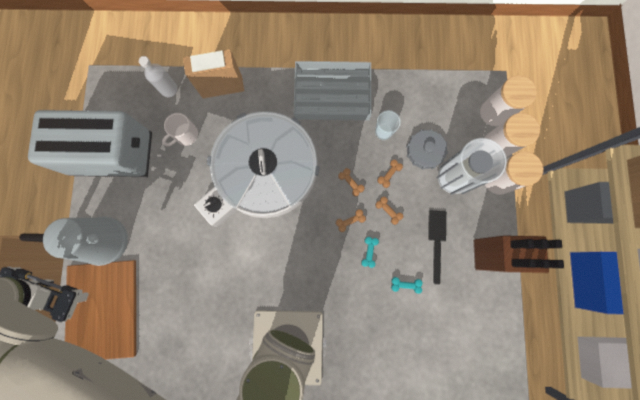

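View pics/scene0.png

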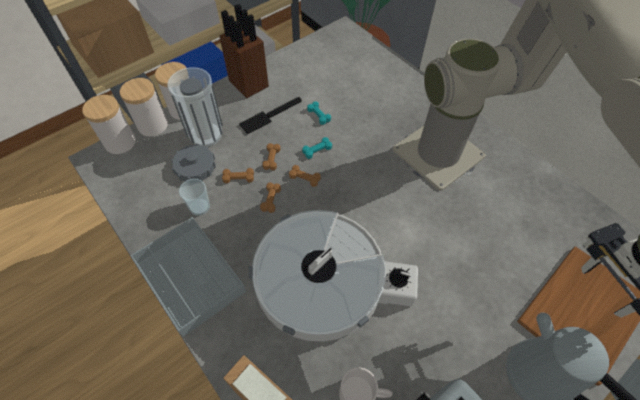

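Run:
```python
from h import *
a=cv2.imread('pics/top0.png')
cv2.imwrite('pics/c1.png',cv2.resize(a[145:245,320:440],None,fx=6,fy=6,interpolation=cv2.INTER_CUBIC))
cv2.imwrite('pics/c2.png',cv2.resize(a[105:230,188:328],None,fx=5.5,fy=4.8 if 0 else 5.5,interpolation=cv2.INTER_CUBIC)[:600])
```

```text
(no output)
```

View pics/c1.png

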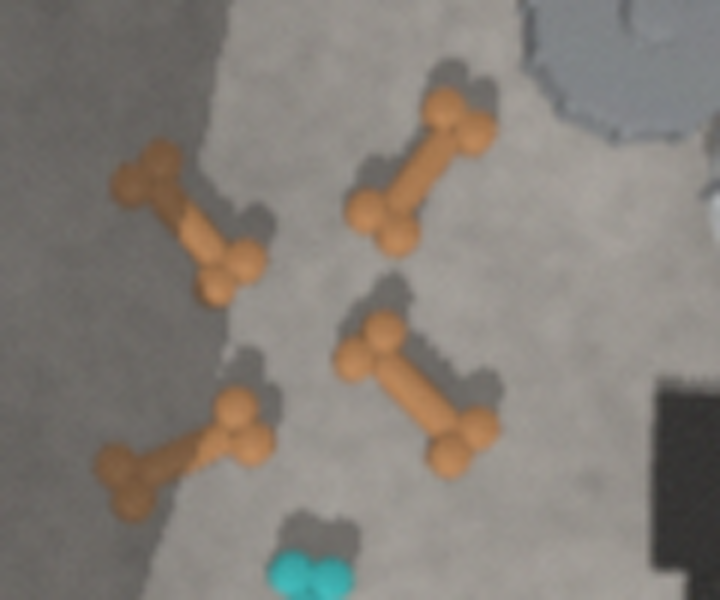

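View pics/c2.png

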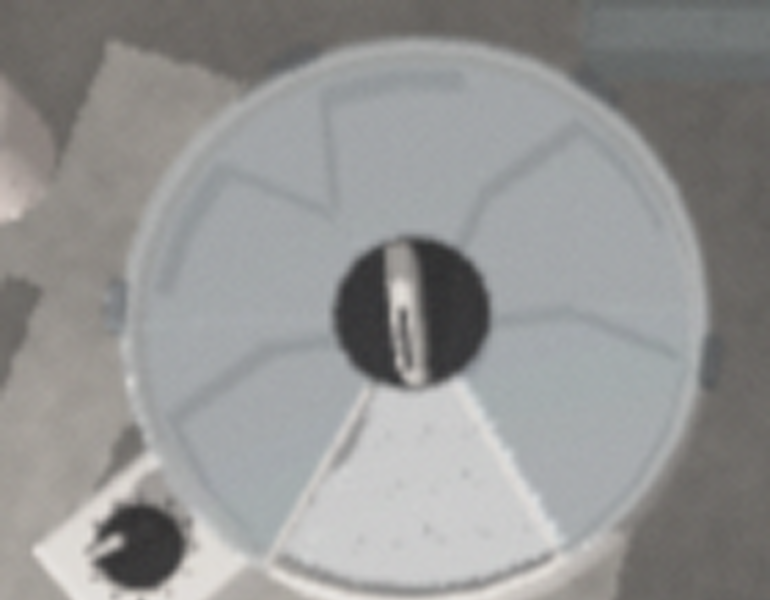

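```bash
cat >> h.py <<'E'
def top0():
    d=np.load('pics/top0.npz'); return {k:d[k] for k in d}
E
python3 - <<'E'
from h import *
np.set_printoptions(precision=4,suppress=True)
c=top0()
K=dict(A=[(131,186),(161,158),(216,285),(244,260)],B=[(444,108),(475,132),(366,210),(397,235)],C=[(354,357),(383,330),(450,456),(479,428)],D=[(116,466),(133,500),(237,408),(252,442)])
for n,k in K.items():
    P=np.array([w(c,((u+.5)/6+320-.5,(v+.5)/6+145-.5),.012) for u,v in k]); m=P.mean(0); d=P[:2].mean(0)-P[2:].mean(0)
    print(n,m,'len',np.linalg.norm(d)+.025,'ang',np.degrees(np.arctan2(d[1],d[0])),np.hypot(*m[:2]))
f=lambda u,v,z:w(c,((u+.5)/5.5+188-.5,(v+.5)/5.5+105-.5),z)
hub=f(412,311,.08);print('hub',hub,np.hypot(*hub[:2]))
print('outer base',[f(*p,.068) for p in[(127,310),(707,310)]], 'cover top', f(415,38,.07))
L,R=f(272,557,.07),f(560,550,.07);print('wedge',L,R,np.hypot(*(L-hub)[:2]),np.hypot(*(R-hub)[:2]),[np.degrees(np.arctan2(*(x-hub)[1::-1]))for x in(L,R)])
for p in [(399,245),(416,380)]: print('bar',f(*p,.116))
dl=f(140,546,.075);d=dl-hub;print('dial',dl,np.hypot(*d[:2]),np.degrees(np.arctan2(d[1],d[0])))
print('ptr',f(122,541,.107),f(95,550,.107))
s=robot.read_state();from scipy.spatial.transform import Rotation as Ro
print(Ro.from_rotvec(s['orientation']).as_matrix())
E
```

```text
A [ 0.5334 -0.197   0.012 ] len 0.09863646904165929 ang 39.82943677505922 0.5686141782662586
B [ 0.5649 -0.3273  0.012 ] len 0.09938847678029625 ang -36.649587988162395 0.6528466765246973
C [ 0.4396 -0.3234  0.012 ] len 0.09996355616221961 ang 44.10654567890061 0.5456910095848928
D [ 0.4032 -0.1958  0.012 ] len 0.0986515672348506 ang 116.79866736223363 0.44826670956339393
hub [0.5807 0.0915 0.08  ] 0.5879007111361066
outer base [array([0.5817, 0.2615, 0.068 ]), array([ 0.5875, -0.0799,  0.068 ])] cover top [0.7523 0.0986 0.07  ]
wedge [0.4362 0.1675 0.07  ] [0.4433 0.0018 0.07  ] 0.16329735556661307 0.16410795540765938 [np.float64(152.24568709350078), np.float64(-146.87747410414696)]
bar [0.6095 0.0945 0.116 ]
bar [0.5313 0.0815 0.116 ]
dial [0.4405 0.2426 0.075 ] 0.20613494683771705 132.85761422882663
ptr [0.4386 0.2432 0.107 ] [0.4332 0.258  0.107 ]
[[ 0.303  -0.0006 -0.953 ]
 [ 0.953  -0.0015  0.303 ]
 [-0.0016 -1.      0.0001]]
```

c1 shows four tan chews (knob pairs at crop pixels ~(146,172)/(230,272), (459,120)/(381,222), (368,343)/(464,442), (125,483)/(245,425)). Their lengths come out at about 99 mm, as expected. c2 shows the blank in the opening, the hub at (412,311), and the dial at (140,546) with its pointer to the left, so not at zero. Feeder yaw is about 2.8°.

```bash
python3 -m inch '[[0,0,-0.05,0.04,0],[0,0.02,-0.25,0.04,0.1],[0,0.02,-0.25,0.04,0.2],[0,0.02,-0.25,0.04,0.3],[0,0.02,-0.25,0.04,0.358],[0,0.14,-0.34,0.04,0.358],[0,0.25,-0.45,0.04,0.358],[0,0.27,-0.47,0.02,0.358]]' 30
cat >> h.py <<'E'
from scipy.spatial.transform import Rotation as Ro
def pose():
    s=robot.read_state(); X=Ro.from_rotvec(s['orientation']).as_matrix()
    return s,np.array(s['tool_pos']),np.degrees(np.arctan2(X[1,0],X[0,0]))
def go(x,y,z,jaw):
    s,p,a=pose(); d=(jaw-a+180)%360-180
    print('pos',p.round(4),'jaw',round(a,1),'| delta',(np.array([x,y,z])-p).round(4),'turn',round(np.radians(d),3),'F',s['force'].round(1),'op',round(s['opening'],4),'t',round(s['t'],2))
def chews(c=None,lo=(0.25,-.5),hi=(.8,-.08)):
    c=c or robot.read_camera('top'); h=cv2.cvtColor(c['color'],cv2.COLOR_RGB2HSV)
    m=cv2.inRange(h,(6,100,60),(20,255,255)); n,l,st,ce=cv2.connectedComponentsWithStats(m)
    for i in range(1,n):
        if st[i,4]<60: continue
        v,u=np.nonzero(l==i); P=np.array([w(c,q,.011) for q in zip(u,v)])[:,:2]; k=P.mean(0)
        if not(lo[0]<k[0]<hi[0] and lo[1]<k[1]<hi[1]): continue
        e,V=np.linalg.eigh(np.cov((P-k).T)); a=np.degrees(np.arctan2(V[1,1],V[0,1]))
        q=(P-k)@V[:,1]; mid=k+V[:,1]*(q.max()+q.min())/2
        print('chew',mid.round(4),'ang',round((a+90)%180-90,1),'len',round(np.ptp(q),3),'n',st[i,4])
E
python3 -c "
from h import *
chews(top0()); chews(); go(.5808,.0913,.107,92.8)
c=top0(); print('tumbler rim',w(c,(388,118),.095),'base',w(c,(388,128),.04))"
```

```text
t: 1.1
tool_pos: [0.3451, 0.1986, 0.2708]
orientation: [-1.186, -1.247, 1.247]
force: [1.1, 1.4, -0.9]
opening: 0.0465
chew [ 0.5654 -0.3281] ang -36.5 len 0.096 n 231
chew [ 0.5327 -0.1977] ang 39.9 len 0.094 n 232
chew [ 0.4396 -0.3231] ang 44.5 len 0.093 n 244
chew [ 0.4038 -0.1976] ang -62.7 len 0.094 n 229
chew [ 0.5652 -0.3283] ang -36.0 len 0.096 n 221
chew [ 0.5327 -0.1973] ang 39.7 len 0.093 n 221
chew [ 0.4396 -0.3231] ang 44.5 len 0.093 n 244
chew [ 0.4034 -0.1961] ang -63.0 len 0.094 n 220
pos [0.3492 0.1928 0.2694] jaw 92.6 | delta [ 0.2316 -0.1015 -0.1624] turn 0.004 F [ 1.  -4.1 -0.8] op 0.0462 t 1.15
tumbler rim [ 0.72621597 -0.30825476  0.095     ] base [ 0.71310064 -0.31825476  0.04      ]
```

```bash
python3 -m inch '[[0,0.06,-0.028,-0.01,0],[0,0.12,-0.056,-0.03,0],[0,0.18,-0.084,-0.06,0],[0,0.2316,-0.1015,-0.07,0],[0,0.2316,-0.1015,-0.07,0],[0,0.2316,-0.1015,-0.12,0],[0,0.2316,-0.1015,-0.1624,0],[0,0.2316,-0.1015,-0.1624,0]]'
python3 -c "
from h import *
go(.5808,.0913,.107,92.8)"
```

```text
t: 2.15
tool_pos: [0.5783, 0.0911, 0.1034]
orientation: [-1.189, -1.236, 1.248]
force: [-0.4, -0.1, 0.4]
opening: 0.0463
pos [0.5783 0.0911 0.1034] jaw 92.6 | delta [0.0025 0.0002 0.0036] turn 0.004 F [-0.4 -0.1  0.4] op 0.0463 t 2.15
```

Close, turn −60° (1.047 rad) and let go.

```bash
python3 -m inch '[[1,0.002,0,0.004,0],[1,0.002,0,0.004,0],[1,0.002,0,0.004,0],[1,0.002,0,0.004,0]]' 40; python3 -m inch '[[1,0,0,0,-0.17],[1,0,0,0,-0.34],[1,0,0,0,-0.51],[1,0,0,0,-0.68],[1,0,0,0,-0.85],[1,0,0,0,-1.02],[1,0,0,0,-1.047],[1,0,0,0,-1.047]]'
python3 -c "
from h import *
go(.5808,.0913,.107,32.8)"
```

```text
t: 2.65
tool_pos: [0.5808, 0.0918, 0.1084]
orientation: [-1.189, -1.238, 1.247]
force: [-0.1, 1.3, 2.2]
opening: 0.014
t: 3.65
tool_pos: [0.5802, 0.0905, 0.1083]
orientation: [-1.524, -0.439, 0.45]
force: [-3.2, -5.9, 1.3]
opening: 0.0137
pos [0.5802 0.0905 0.1083] jaw 32.5 | delta [ 0.0006  0.0008 -0.0013] turn 0.005 F [-3.2 -5.9  1.3] op 0.0137 t 3.65
```

```bash
python3 -m inch '[[0,0,0,0,0],[0,0,0,0,0],[0,0,0,0.06,0],[0,0,0,0.1,0],[0,-0.03,-0.05,0.1,0],[0,-0.06,-0.1,0.1,0],[0,-0.09,-0.15,0.1,-0.05],[0,-0.12,-0.2,0.06,-0.096]]'
python3 - <<'E'
from h import *
go(.4036,-.1960,.022,27.); chews(); snap('wrist','w1.png')
c=snap('top','t1.png')
E
```

```text
t: 4.65
tool_pos: [0.4651, -0.1058, 0.176]
orientation: [-1.543, -0.368, 0.369]
force: [1.2, 0.2, -0.9]
opening: 0.0463
pos [ 0.4651 -0.1058  0.176 ] jaw 26.9 | delta [-0.0615 -0.0902 -0.154 ] turn 0.001 F [ 1.2  0.2 -0.9] op 0.0463 t 4.65
chew [ 0.5654 -0.3281] ang -36.2 len 0.096 n 230
chew [ 0.5076 -0.2177] ang -38.1 len 0.043 n 97
chew [ 0.4396 -0.3231] ang 44.5 len 0.093 n 244
chew [ 0.4023 -0.197 ] ang -59.7 len 0.095 n 203
```

View pics/t1.png

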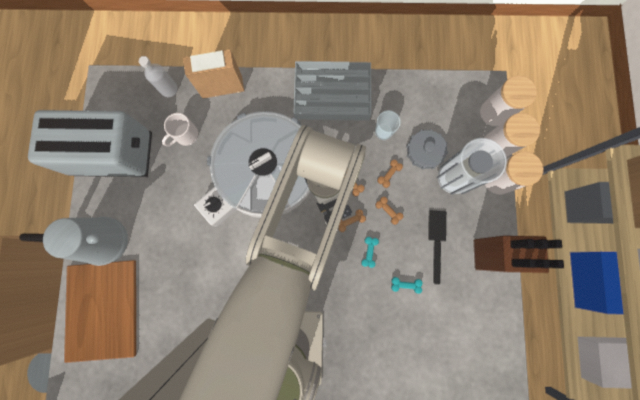

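The tray bar now lies left-right at (262,161), turned by about 60°, with an empty bowl showing in the opening. D at (352,219) is still in place, so I pick it.

```bash
python3 -m inch '[[0,-0.03,-0.045,-0.02,0],[0,-0.0615,-0.0902,-0.05,0],[0,-0.0615,-0.0902,-0.1,0],[0,-0.0615,-0.0902,-0.15,0],[0,-0.0615,-0.0902,-0.153,0],[1,-0.0615,-0.0902,-0.153,0],[1,-0.0615,-0.0902,-0.153,0],[1,-0.0615,-0.0902,-0.153,0]]' 30
python3 -c "
from h import *
go(.478,.0866,.22,92.8)"
```

```text
t: 5.8
tool_pos: [0.4015, -0.195, 0.0191]
orientation: [-1.538, -0.361, 0.373]
force: [3.4, 0.6, 5.5]
opening: 0.0211
pos [ 0.4015 -0.195   0.0191] jaw 26.8 | delta [0.0765 0.2816 0.2009] turn 1.151 F [3.4 0.6 5.5] op 0.0211 t 5.8
```

```bash
python3 -m inch '[[1,0,0,0.05,0],[1,0,0,0.11,0],[1,0.01,0.05,0.12,0.18],[1,0.03,0.1,0.12,0.36],[1,0.05,0.15,0.12,0.54],[1,0.06,0.2,0.12,0.72],[1,0.07,0.25,0.12,0.9],[1,0.0765,0.2816,0.12,1.08]]'
python3 - <<'E'
from h import *
go(.478,.0863,.046,92.8); snap('wrist','w2.png'); chews()
E
```

```text
t: 6.8
tool_pos: [0.4773, 0.0888, 0.1387]
orientation: [-1.218, -1.192, 1.206]
force: [-0.2, -0.5, -1.0]
opening: 0.0196
pos [0.4773 0.0888 0.1387] jaw 89.2 | delta [ 0.0007 -0.0025 -0.0927] turn 0.063 F [-0.2 -0.5 -1. ] op 0.0196 t 6.8
chew [ 0.5655 -0.328 ] ang -36.3 len 0.096 n 231
chew [ 0.5327 -0.1973] ang 40.1 len 0.094 n 245
chew [ 0.4396 -0.3231] ang 44.5 len 0.093 n 244
```

View pics/w2.png

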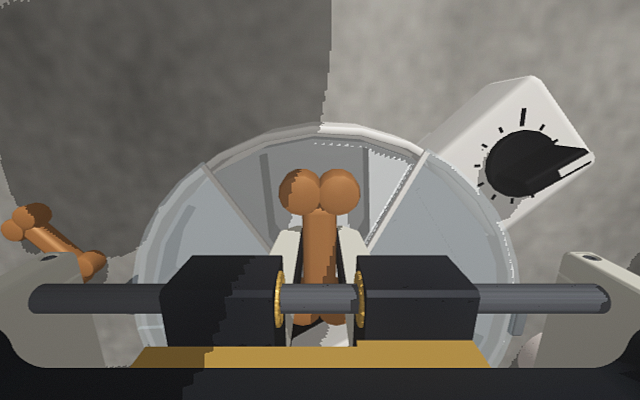

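```bash
python3 -m inch '[[1,0.0007,-0.0025,0,0.063],[1,0.0007,-0.0025,-0.03,0.063],[1,0.0007,-0.0025,-0.06,0.063],[1,0.0007,-0.0025,-0.08,0.063],[1,0.0007,-0.0025,-0.0915,0.063],[1,0.0007,-0.0025,-0.0915,0.063],[0.15,0.0007,-0.0025,-0.0915,0.063],[0.15,0.0007,-0.0025,-0.0915,0.063]]'
python3 -c "
from h import *
go(.478,.0863,.1,92.8)"
```

```text
t: 7.9
tool_pos: [0.4786, 0.0868, 0.0477]
orientation: [-1.189, -1.239, 1.251]
force: [-0.7, -0.3, 0.7]
opening: 0.0354
pos [0.4786 0.0868 0.0477] jaw 92.7 | delta [-0.0006 -0.0005  0.0523] turn 0.001 F [-0.7 -0.3  0.7] op 0.0354 t 7.9
```

```bash
python3 -m inch '[[0.15,0,0,0.06,0],[0,0,0,0.12,-0.17],[0,0.02,0,0.14,-0.34],[0,0.06,0,0.14,-0.51],[0,0.1025,0.0045,0.14,-0.68],[0,0.1025,0.0045,0.14,-0.85],[0,0.1025,0.0045,0.14,-1.02],[0,0.1025,0.0045,0.12,-1.047]]'
python3 - <<'E'
from h import *
go(.5808,.0913,.107,32.8); snap('wrist','w3.png'); chews()
E
```

```text
t: 8.9
tool_pos: [0.5827, 0.0913, 0.1691]
orientation: [-1.524, -0.445, 0.45]
force: [-0.4, 0.5, 0.0]
opening: 0.0462
pos [0.5827 0.0913 0.1691] jaw 32.7 | delta [-0.0019 -0.     -0.0621] turn 0.001 F [-0.4  0.5  0. ] op 0.0462 t 8.9
chew [ 0.5654 -0.3281] ang -36.5 len 0.096 n 230
chew [ 0.5326 -0.1972] ang 40.2 len 0.094 n 242
chew [ 0.4395 -0.3231] ang 44.3 len 0.093 n 245
```

View pics/w3.png

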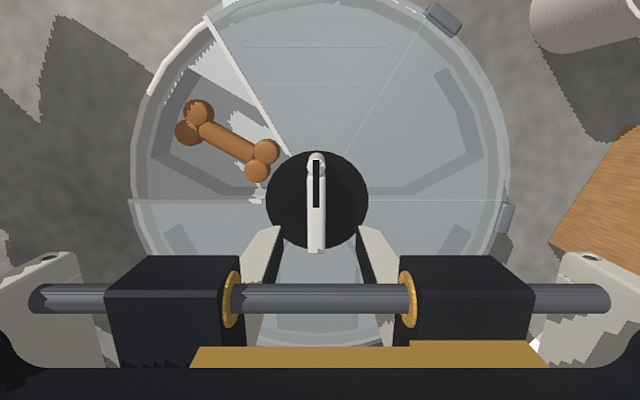

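The chew lies flat along the radius in its bowl (ends at (195,120) and (262,160)), and the bar is lined up with the jaws. Next I descend, grip and turn.

```bash
python3 -m inch '[[0,-0.002,0,-0.04,0],[0,-0.002,0,-0.061,0],[0,-0.002,0,-0.061,0],[1,-0.002,0,-0.061,0],[1,-0.002,0,-0.061,0],[1,-0.002,0,-0.061,0]]' 40; python3 -m inch '[[1,0,0,0,-0.17],[1,0,0,0,-0.34],[1,0,0,0,-0.51],[1,0,0,0,-0.68],[1,0,0,0,-0.85],[1,0,0,0,-1.02],[1,0,0,0,-1.047],[1,0,0,0,-1.047]]'
python3 -c "
from h import *
go(.5326,-.1972,.022,-50)"
```

```text
t: 9.75
tool_pos: [0.5775, 0.0911, 0.1039]
orientation: [-1.522, -0.441, 0.459]
force: [-0.1, 0.2, 0.2]
opening: 0.021
t: 10.75
tool_pos: [0.5796, 0.092, 0.1039]
orientation: [-1.529, 0.373, -0.366]
force: [12.4, 5.4, -11.7]
opening: 0.0136
pos [0.5796 0.092  0.1039] jaw -27.0 | delta [-0.047  -0.2892 -0.0819] turn -0.401 F [ 12.4   5.4 -11.7] op 0.0136 t 10.75
```

```bash
python3 -m inch '[[0,0,0,0.003,0],[0,0,0,0.003,0],[0,0,0,0.06,0],[0,0,0,0.1,0],[0,-0.01,-0.06,0.1,-0.1],[0,-0.02,-0.12,0.1,-0.2],[0,-0.03,-0.18,0.1,-0.3],[0,-0.04,-0.24,0.06,-0.4]]' 30
python3 - <<'E'
from h import *
go(.5327,-.1973,.022,-50); chews(); snap('top','t2.png');snap('wrist','w4.png')
E
```

```text
t: 11.75
tool_pos: [0.5426, -0.1424, 0.1729]
orientation: [-1.45, 0.679, -0.687]
force: [1.1, -0.8, -0.2]
opening: 0.0466
pos [ 0.5426 -0.1424  0.1729] jaw -50.2 | delta [-0.0099 -0.0549 -0.1509] turn 0.003 F [ 1.1 -0.8 -0.2] op 0.0466 t 11.75
chew [ 0.5654 -0.3281] ang -36.5 len 0.096 n 230
chew [ 0.5585 -0.1775] ang -24.3 len 0.041 n 100
chew [ 0.4396 -0.3231] ang 44.5 len 0.093 n 244
```

View pics/w4.png

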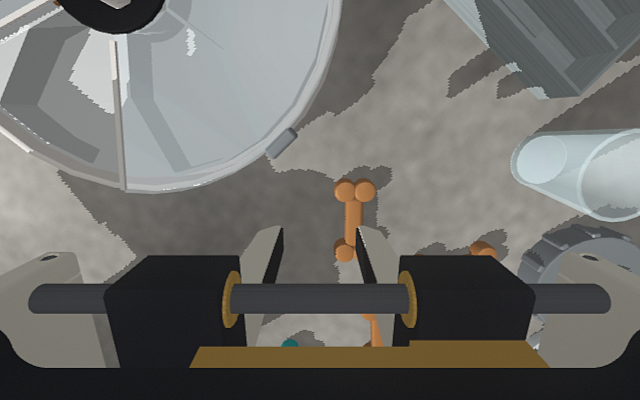

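Chew A at (354,220) is aligned with the jaws, and an empty bowl shows in the opening at upper left. I go down to grip it.

```bash
python3 -m inch '[[0,-0.0099,-0.0549,-0.03,0],[0,-0.0099,-0.0549,-0.07,0],[0,-0.0099,-0.0549,-0.12,0],[0,-0.0099,-0.0549,-0.149,0],[0,-0.0099,-0.0549,-0.149,0],[1,-0.0099,-0.0549,-0.149,0],[1,-0.0099,-0.0549,-0.149,0],[1,-0.0099,-0.0549,-0.149,0]]'
python3 -c "
from h import *
go(.478,.0863,.14,-87.2)"
```

```text
t: 12.9
tool_pos: [0.5298, -0.1966, 0.0192]
orientation: [-1.451, 0.686, -0.68]
force: [1.8, -2.4, 2.8]
opening: 0.0213
pos [ 0.5298 -0.1966  0.0192] jaw -50.2 | delta [-0.0518  0.2829  0.1208] turn -0.646 F [ 1.8 -2.4  2.8] op 0.0213 t 12.9
```

```bash
python3 -m inch '[[1,0,0,0.05,0],[1,0,0,0.11,0],[1,-0.02,0.04,0.121,-0.1],[1,-0.04,0.1,0.121,-0.25],[1,-0.0535,0.16,0.121,-0.4],[1,-0.0535,0.22,0.121,-0.55],[1,-0.0535,0.27,0.121,-0.646],[1,-0.0535,0.2829,0.121,-0.646]]'
python3 - <<'E'
from h import *
go(.4765,.0863,.046,-87.2); snap('wrist','w5.png'); chews()
E
```

```text
t: 13.9
tool_pos: [0.4755, 0.0889, 0.14]
orientation: [-1.223, 1.171, -1.168]
force: [-0.3, -0.4, 0.0]
opening: 0.0194
pos [0.4755 0.0889 0.14  ] jaw -87.0 | delta [ 0.001  -0.0026 -0.094 ] turn -0.003 F [-0.3 -0.4  0. ] op 0.0194 t 13.9
chew [ 0.5656 -0.3279] ang -36.4 len 0.096 n 229
chew [ 0.4395 -0.3231] ang 44.3 len 0.093 n 245
```

View pics/w5.png

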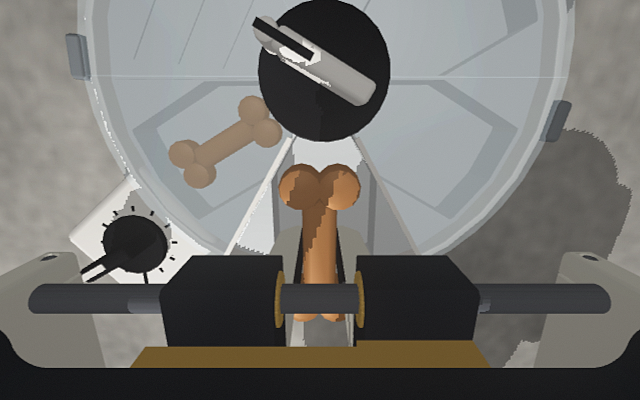

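Bowl 2 is empty under the gripped chew, and bowl 1's chew lies flat at (225,145). I lower the chew.

```bash
python3 -m inch '[[1,0.001,-0.0026,0,0],[1,0.001,-0.0026,-0.03,0],[1,0.001,-0.0026,-0.06,0],[1,0.001,-0.0026,-0.08,0],[1,0.001,-0.0026,-0.093,0],[1,0.001,-0.0026,-0.093,0],[0.15,0.001,-0.0026,-0.093,0],[0.15,0.001,-0.0026,-0.093,0]]'
python3 -c "
from h import *
go(.5808,.0913,.167,-27.2)"
```

```text
t: 15.0
tool_pos: [0.4774, 0.0844, 0.0475]
orientation: [-1.223, 1.169, -1.168]
force: [0.7, 0.3, -0.1]
opening: 0.035
pos [0.4774 0.0844 0.0475] jaw -87.0 | delta [0.1034 0.0069 0.1195] turn 1.044 F [ 0.7  0.3 -0.1] op 0.035 t 15.0
```

```bash
python3 -m inch '[[0.15,0,0,0.06,0],[0,0,0,0.12,0.17],[0,0.02,0,0.13,0.34],[0,0.06,0,0.13,0.51],[0,0.1034,0.0069,0.13,0.68],[0,0.1034,0.0069,0.13,0.85],[0,0.1034,0.0069,0.12,1.02],[0,0.1034,0.0069,0.12,1.044]]'
python3 - <<'E'
from h import *
go(.5808,.0913,.107,-27.2); chews()
E
```

```text
t: 16.0
tool_pos: [0.5803, 0.0913, 0.1667]
orientation: [-1.53, 0.377, -0.365]
force: [-0.4, 0.5, -0.2]
opening: 0.0464
pos [0.5803 0.0913 0.1667] jaw -27.2 | delta [ 0.0005  0.     -0.0597] turn -0.001 F [-0.4  0.5 -0.2] op 0.0464 t 16.0
chew [ 0.5655 -0.3281] ang -36.4 len 0.096 n 229
chew [ 0.4395 -0.323 ] ang 44.2 len 0.093 n 243
```

```bash
python3 -m inch '[[0,0,0,-0.03,0],[0,0,0,-0.059,0],[0,0,0,-0.059,0],[1,0,0,-0.059,0],[1,0,0,-0.059,0],[1,0,0,-0.059,0],[1,0,0,-0.059,0]]' 40; python3 -m inch '[[1,0,0,0,-0.17],[1,0,0,0,-0.34],[1,0,0,0,-0.51],[1,0,0,0,-0.68],[1,0,0,0,-0.85],[1,0,0,0,-1.02],[1,0,0,0,-1.047],[1,0,0,0,-1.047]]'
python3 -c "
from h import *
go(.4395,-.3231,.1,-45.6)"
```

```text
t: 16.92
tool_pos: [0.5798, 0.0921, 0.1092]
orientation: [-1.529, 0.379, -0.365]
force: [-8.7, 3.3, 7.8]
opening: 0.0137
t: 17.92
tool_pos: [0.5799, 0.0916, 0.1093]
orientation: [-1.221, 1.171, -1.167]
force: [1.7, -3.4, -2.3]
opening: 0.0137
pos [0.5799 0.0916 0.1093] jaw -87.0 | delta [-0.1404 -0.4147 -0.0093] turn 0.723 F [ 1.7 -3.4 -2.3] op 0.0137 t 17.93
```

```bash
python3 -m inch '[[0,0,0,0,0],[0,0,0,0,0],[0,0,0,0.06,0],[0,-0.01,-0.02,0.1,0],[0,-0.03,-0.08,0.1,0.15],[0,-0.05,-0.14,0.1,0.3],[0,-0.07,-0.2,0.1,0.45],[0,-0.09,-0.26,0.1,0.6]]' 30
python3 -m inch '[[0,-0.02,-0.06,0,0.1],[0,-0.04,-0.12,0,0.12],[0,-0.05,-0.15,-0.01,0.12],[0,-0.05,-0.15,-0.03,0.12]]'
python3 - <<'E'
from h import *
chews();go(.4395,-.3231,.0205,-45.6);
E
```

```text
t: 18.92
tool_pos: [0.4902, -0.1669, 0.2097]
orientation: [-1.439, 0.715, -0.708]
force: [-0.1, 0.2, 0.3]
opening: 0.0464
t: 19.42
tool_pos: [0.4398, -0.3195, 0.1803]
orientation: [-1.47, 0.623, -0.619]
force: [-0.4, 0.7, -0.8]
opening: 0.0467
chew [ 0.5669 -0.325 ] ang -38.6 len 0.095 n 187
pos [ 0.4389 -0.3167  0.1762] jaw -45.5 | delta [ 0.0006 -0.0064 -0.1557] turn -0.001 F [-0.5  0.4 -2.7] op 0.0465 t 19.48
```

Run:
```python
from h import *
go(.4395,-.3231,.0205,-45.6);snap('wrist','w6.png')
```

```text
pos [ 0.4389 -0.3167  0.1762] jaw -45.5 | delta [ 0.0006 -0.0064 -0.1557] turn -0.001 F [-0.5  0.4 -2.7] op 0.0465 t 19.48
```

View pics/w6.png

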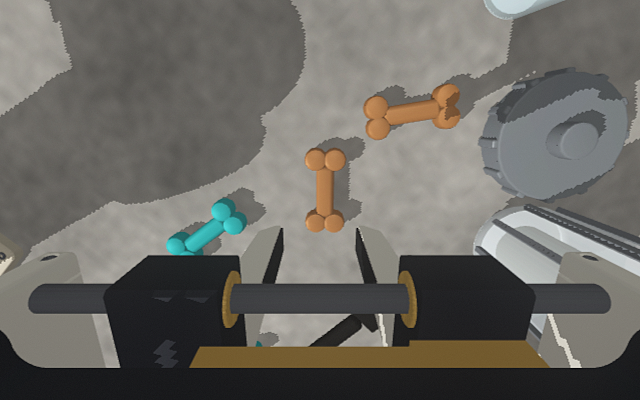

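```bash
cat >> h.py <<'E'
def wr(c,uv,z,p,X):
    H=np.array(c['hand_eye']); d=X@H[:3,:3]@np.linalg.inv(c['mtx'])@np.array([uv[0],uv[1],1.]); o=p+X@H[:3,3]
    return o+d*(z-o[2])/d[2]
E
python3 - <<'E'
from h import *
s,p,a=pose(); X=Ro.from_rotvec(s['orientation']).as_matrix(); d=np.load('pics/w6.npz')
for uv in[(325,160),(324,221),(376,118),(446,106)]: print(wr(d,uv,.012,p,X))
E
```

```text
[ 0.46341473 -0.29808675  0.012     ]
[ 0.41114249 -0.34848996  0.012     ]
[ 0.53384515 -0.30508348  0.012     ]
[ 0.59387657 -0.34859749  0.012     ]
```

The wrist view puts C's middle at (0.437,−0.323) and B's at (0.564,−0.327). Both agree with the top camera, so neither has been knocked.

```bash
python3 -m inch '[[0,0.0005,-0.0064,-0.03,0],[0,0.0005,-0.0064,-0.08,0],[0,0.0005,-0.0064,-0.13,0],[0,0.0005,-0.0064,-0.154,0],[0,0.0005,-0.0064,-0.154,0],[1,0.0005,-0.0064,-0.154,0],[1,0.0005,-0.0064,-0.154,0],[1,0.0005,-0.0064,-0.154,0]]'
python3 -c "
from h import *
go(.4779,.0863,.14,-87.2)"
```

```text
t: 20.52
tool_pos: [0.4398, -0.3218, 0.0232]
orientation: [-1.467, 0.626, -0.611]
force: [-0.2, -0.3, 0.5]
opening: 0.0212
pos [ 0.4398 -0.3218  0.0232] jaw -45.4 | delta [0.0381 0.4081 0.1168] turn -0.729 F [-0.2 -0.3  0.5] op 0.0212 t 20.52
```

```bash
python3 -m inch '[[1,0,0,0.05,0],[1,0,0,0.11,0],[1,0.01,0.06,0.12,-0.1],[1,0.02,0.12,0.12,-0.25],[1,0.03,0.18,0.12,-0.4],[1,0.035,0.24,0.12,-0.55],[1,0.039,0.3,0.12,-0.729],[1,0.039,0.36,0.12,-0.729]]'
python3 -m inch '[[1,0,0.05,0,0],[1,0,0.07,0,0],[1,0,0.07,0,0]]'
python3 - <<'E'
from h import *
go(.479,.0863,.050,-87.2); snap('wrist','w7.png'); chews()
E
```

```text
t: 21.52
tool_pos: [0.4789, 0.0365, 0.1436]
orientation: [-1.213, 1.175, -1.17]
force: [0.4, -0.1, -1.0]
opening: 0.0199
t: 21.9
tool_pos: [0.4786, 0.1079, 0.1437]
orientation: [-1.215, 1.173, -1.168]
force: [-1.2, 0.2, -0.3]
opening: 0.0204
pos [0.4786 0.1079 0.1437] jaw -87.2 | delta [ 0.0004 -0.0216 -0.0937] turn 0.001 F [-1.2  0.2 -0.3] op 0.0204 t 21.9
chew [ 0.5654 -0.3281] ang -36.2 len 0.096 n 230
```

View pics/w7.png

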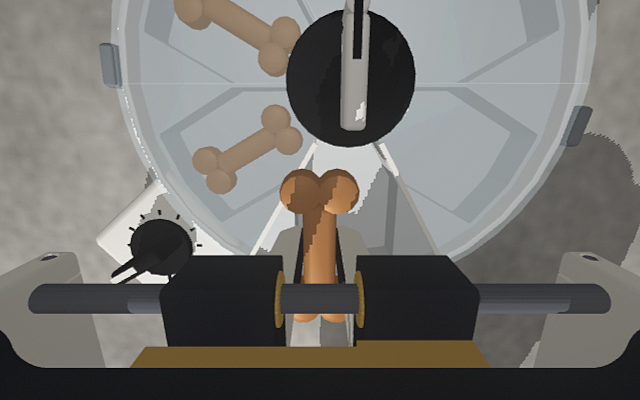

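Two chews lie flat in bowls 1 and 2, and bowl 3 is in the opening. My y shift went 22 mm too far, so I correct that and lower.

```bash
python3 -m inch '[[1,0,-0.0216,0,0],[1,0,-0.0216,0,0],[1,0,-0.0216,-0.03,0],[1,0,-0.0216,-0.06,0],[1,0,-0.0216,-0.08,0],[1,0,-0.0216,-0.093,0],[1,0,-0.0216,-0.093,0]]'
python3 -c "
from h import *
go(.479,.0863,.1,-87.2)"
python3 -m inch '[[0.15,0,0,0,0],[0.15,0,0,0,0],[0.15,0,0,0,0],[0.15,0,0,0.06,0],[0.15,0,0,0.12,0]]'
python3 -c "
from h import *
go(.5808,.0913,.167,92.8)"
```

```text
t: 22.88
tool_pos: [0.4788, 0.0843, 0.0503]
orientation: [-1.214, 1.176, -1.171]
force: [0.5, 0.8, -0.1]
opening: 0.0197
pos [0.4788 0.0843 0.0503] jaw -87.4 | delta [0.0002 0.002  0.0497] turn 0.004 F [ 0.5  0.8 -0.1] op 0.0197 t 22.88
t: 23.5
tool_pos: [0.4779, 0.0843, 0.1711]
orientation: [-1.215, 1.177, -1.17]
force: [0.8, 1.1, 0.8]
opening: 0.0398
pos [0.4779 0.0843 0.1711] jaw -87.4 | delta [ 0.1029  0.007  -0.0041] turn -3.138 F [0.8 1.1 0.8] op 0.0398 t 23.5
```

```bash
python3 -m inch '[[0,0.05,0,0,0.18],[0,0.1029,0.007,0,0.36],[0,0.1029,0.007,0,0.54],[0,0.1029,0.007,0,0.72],[0,0.1029,0.007,0,0.9],[0,0.1029,0.007,0,1.08],[0,0.1029,0.007,0,1.26],[0,0.1029,0.007,0,1.44]]'
python3 -m inch '[[0,0,0,0,0.18],[0,0,0,0,0.36],[0,0,0,0,0.54],[0,0,0,0,0.72],[0,0,0,0,0.9],[0,0,0,0,1.08],[0,0,0,0,1.26],[0,0,0,0,1.44]]'
python3 -c "
from h import *
chews();go(.5808,.0913,.107,92.8)"
```

```text
t: 24.5
tool_pos: [0.5808, 0.0913, 0.1712]
orientation: [-1.562, 0.072, -0.053]
force: [0.1, -0.8, 0.4]
opening: 0.0462
t: 25.5
tool_pos: [0.5808, 0.0913, 0.1713]
orientation: [-1.302, -1.045, 1.07]
force: [-0.2, -0.3, -0.1]
opening: 0.0465
chew [ 0.5653 -0.3282] ang -36.3 len 0.096 n 229
pos [0.5808 0.0914 0.1713] jaw 78.8 | delta [ 0.     -0.0001 -0.0643] turn 0.244 F [-0.7  0.3  0. ] op 0.0465 t 25.55
```

```bash
python3 -m inch '[[0,0,0,0,0.16],[0,0,0,0,0.244],[0,0,0,-0.03,0.244],[0,0,0,-0.063,0.244],[1,0,0,-0.063,0.244],[1,0,0,-0.063,0.244],[1,0,0,-0.063,0.244],[1,0,0,-0.063,0.244]]' 40; python3 -m inch '[[1,0,0,0,-0.17],[1,0,0,0,-0.34],[1,0,0,0,-0.51],[1,0,0,0,-0.68],[1,0,0,0,-0.85],[1,0,0,0,-1.02],[1,0,0,0,-1.047],[1,0,0,0,-1.047]]'
python3 -c "
from h import *
go(.5653,-.328,.1,53.6)"
```

```text
t: 26.55
tool_pos: [0.5819, 0.0919, 0.11]
orientation: [-1.192, -1.236, 1.256]
force: [0.1, 0.8, 5.0]
opening: 0.0134
t: 27.55
tool_pos: [0.5809, 0.0898, 0.11]
orientation: [-1.526, -0.434, 0.46]
force: [-6.3, -10.4, 1.9]
opening: 0.0137
pos [0.5809 0.0898 0.11  ] jaw 32.7 | delta [-0.0156 -0.4178 -0.01  ] turn 0.365 F [ -6.3 -10.4   1.9] op 0.0137 t 27.55
```

```bash
python3 -m inch '[[0,0,0,0,0],[0,0,0,0,0],[0,0,0,0.06,0],[0,0,-0.02,0.1,0],[0,0,-0.08,0.1,0.1],[0,-0.01,-0.14,0.1,0.2],[0,-0.01,-0.2,0.1,0.3],[0,-0.0156,-0.26,0.1,0.365]]' 30
python3 -m inch '[[0,0,-0.06,0,0],[0,0,-0.12,-0.02,0],[0,0,-0.157,-0.04,0],[0,0,-0.157,-0.05,0],[0,0,-0.157,-0.05,0]]'
python3 - <<'E'
from h import *
go(.5653,-.328,.021,53.6); s,p,a=pose(); X=Ro.from_rotvec(s['orientation']).as_matrix(); c=snap('wrist','w8.png')
h=cv2.cvtColor(c['color'],cv2.COLOR_RGB2HSV); m=cv2.inRange(h,(6,100,60),(20,255,255)); m[250:]=0
n,l,st,ce=cv2.connectedComponentsWithStats(m)
for i in range(1,n):
    if st[i,4]>300: print(st[i],wr(c,ce[i],.012,p,X))
E
```

```text
t: 28.55
tool_pos: [0.5655, -0.1719, 0.2107]
orientation: [-1.449, -0.721, 0.744]
force: [0.3, -0.0, 0.2]
opening: 0.0465
t: 29.18
tool_pos: [0.5652, -0.3278, 0.1597]
orientation: [-1.447, -0.721, 0.744]
force: [0.0, -0.5, 0.3]
opening: 0.0465
pos [ 0.5652 -0.3278  0.1597] jaw 53.8 | delta [ 1.000e-04 -2.000e-04 -1.387e-01] turn -0.003 F [ 0.  -0.5  0.3] op 0.0465 t 29.18
[ 299  142   43   90 2512] [ 0.56200217 -0.32694341  0.012     ]
```

```bash
python3 -m inch '[[0,-0.001,0,-0.05,0],[0,-0.001,0,-0.1,0],[0,-0.001,0,-0.137,0],[0,-0.001,0,-0.137,0],[0,-0.001,0,-0.137,0],[1,-0.001,0,-0.137,0],[1,-0.001,0,-0.137,0],[1,-0.001,0,-0.137,0]]'
python3 -c "
from h import *
go(.4785,.0863,.14,92.8)"
```

```text
t: 30.22
tool_pos: [0.5649, -0.3277, 0.0243]
orientation: [-1.449, -0.722, 0.745]
force: [0.3, 0.0, 0.5]
opening: 0.0213
pos [ 0.5649 -0.3277  0.0243] jaw 53.8 | delta [-0.0864  0.414   0.1157] turn 0.68 F [0.3 0.  0.5] op 0.0213 t 30.23
```

```bash
python3 -m inch '[[1,0,0,0,0],[1,0,0,0.05,0],[1,0,0,0.11,0],[1,-0.02,0.06,0.117,0.15],[1,-0.04,0.12,0.117,0.3],[1,-0.06,0.18,0.117,0.45],[1,-0.07,0.24,0.117,0.6],[1,-0.08,0.3,0.117,0.68]]'
python3 -m inch '[[1,-0.0064,0.06,0,0],[1,-0.0064,0.112,0,0],[1,-0.0064,0.112,0,0]]'
python3 - <<'E'
from h import *
go(.4785,.0863,.051,92.8); snap('wrist','w9.png'); chews()
E
```

```text
t: 31.22
tool_pos: [0.4841, -0.0261, 0.1413]
orientation: [-1.194, -1.24, 1.259]
force: [0.8, 0.5, -0.6]
opening: 0.0192
t: 31.6
tool_pos: [0.4772, 0.0891, 0.1414]
orientation: [-1.191, -1.244, 1.261]
force: [0.6, -0.2, -1.2]
opening: 0.0197
pos [0.4772 0.0891 0.1414] jaw 93.3 | delta [ 0.0013 -0.0028 -0.0904] turn -0.008 F [ 0.6 -0.2 -1.2] op 0.0197 t 31.6
```

View pics/w9.png

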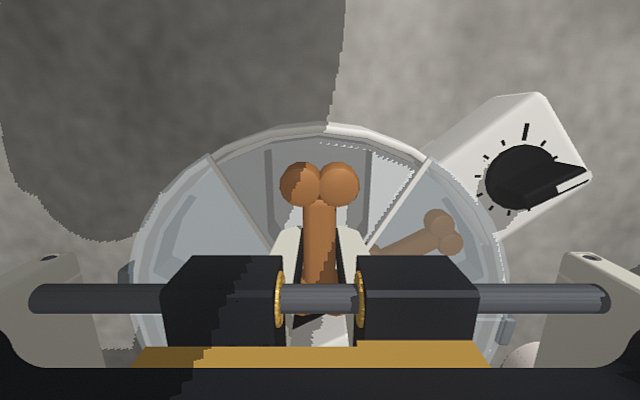

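The last chew is over an empty bowl. I lower it and release.

```bash
python3 -m inch '[[1,0.0005,-0.0028,0,-0.008],[1,0.0005,-0.0028,-0.03,-0.008],[1,0.0005,-0.0028,-0.06,-0.008],[1,0.0005,-0.0028,-0.08,-0.008],[1,0.0005,-0.0028,-0.0905,-0.008],[1,0.0005,-0.0028,-0.0905,-0.008]]'
python3 -m inch '[[0.15,0,0,0,0],[0.15,0,0,0,0],[0.15,0,0,0,0],[0.15,0,0,0.06,0],[0.15,0,0,0.12,0]]'
python3 -c "
from h import *
go(.5808,.0913,.167,32.8)"
```

```text
t: 32.45
tool_pos: [0.4784, 0.0822, 0.0508]
orientation: [-1.198, -1.233, 1.253]
force: [0.6, 0.4, -0.0]
opening: 0.0199
t: 33.08
tool_pos: [0.4774, 0.0822, 0.1716]
orientation: [-1.197, -1.232, 1.254]
force: [1.3, -0.9, 0.7]
opening: 0.0396
pos [0.4774 0.0822 0.1716] jaw 92.5 | delta [ 0.1034  0.0091 -0.0046] turn -1.042 F [ 1.3 -0.9  0.7] op 0.0396 t 33.08
```

```bash
python3 -m inch '[[0,0.05,0,0,-0.17],[0,0.1034,0.0091,0,-0.34],[0,0.1034,0.0091,0,-0.51],[0,0.1034,0.0091,0,-0.68],[0,0.1034,0.0091,0,-0.85],[0,0.1034,0.0091,0,-1.02],[0,0.1034,0.0091,0,-1.042],[0,0.1034,0.0091,-0.01,-1.042]]'
python3 - <<'E'
from h import *
go(.5808,.0913,.109,32.8); snap('wrist','w10.png')
E
```

```text
t: 34.08
tool_pos: [0.5816, 0.0914, 0.1622]
orientation: [-1.525, -0.441, 0.462]
force: [0.2, 0.2, 0.3]
opening: 0.0463
pos [0.5816 0.0914 0.1622] jaw 33.0 | delta [-0.0008 -0.0001 -0.0532] turn -0.004 F [0.2 0.2 0.3] op 0.0463 t 34.08
```

View pics/w10.png

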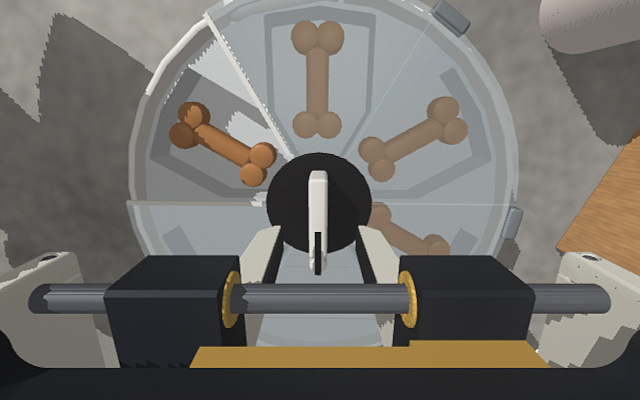

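All four chews lie flat, one to a bowl. Now I turn the tray the last −120° to bring the blank back.

```bash
python3 -m inch '[[0,0,0,-0.03,0],[0,0,0,-0.053,0],[0,0,0,-0.053,0],[1,0,0,-0.053,0],[1,0,0,-0.053,0],[1,0,0,-0.053,0],[1,0,0,-0.053,0]]' 40; python3 -m inch '[[1,0,0,0,-0.17],[1,0,0,0,-0.34],[1,0,0,0,-0.51],[1,0,0,0,-0.68],[1,0,0,0,-0.85],[1,0,0,0,-1.02],[1,0,0,0,-1.047],[1,0,0,0,-1.047]]';python3 -m inch '[[1,0,0,0,-0.17],[1,0,0,0,-0.34],[1,0,0,0,-0.51],[1,0,0,0,-0.68],[1,0,0,0,-0.85],[1,0,0,0,-1.02],[1,0,0,0,-1.047],[1,0,0,0,-1.047]]'
python3 -c "
from h import *
go(.5808,.0913,.107,-87.2)"
```

```text
t: 35.0
tool_pos: [0.5801, 0.0909, 0.1076]
orientation: [-1.525, -0.438, 0.465]
force: [-5.8, -3.2, 3.0]
opening: 0.014
t: 36.0
tool_pos: [0.5791, 0.0907, 0.1076]
orientation: [-1.532, 0.383, -0.355]
force: [-6.7, -0.7, 2.5]
opening: 0.0139
t: 37.0
tool_pos: [0.5784, 0.0915, 0.1076]
orientation: [-1.219, 1.179, -1.156]
force: [-2.9, 4.4, 0.9]
opening: 0.0136
pos [0.5784 0.0915 0.1076] jaw -87.0 | delta [ 0.0024 -0.0002 -0.0006] turn -0.004 F [-2.9  4.4  0.9] op 0.0136 t 37.0
```

```bash
python3 -m inch '[[0,0,0,0,0],[0,0,0,0,0],[0,0,0,0.06,0],[0,0,0,0.11,0],[0,-0.04,0.04,0.11,0.18],[0,-0.08,0.08,0.11,0.36],[0,-0.11,0.12,0.11,0.54],[0,-0.138,0.151,0.11,0.72]]'
python3 - <<'E'
from h import *
c=snap('top','t3.png'); a=cv2.imread('pics/t3.png'); cv2.imwrite('pics/c3.png',cv2.resize(a[105:230,188:328],None,fx=4.8,fy=4.8,interpolation=cv2.INTER_CUBIC))
E
python3 -m inch '[[0,0,0,0,0.17],[0,0,0,0,0.34],[0,0,0,0,0.51],[0,0,0,0,0.68],[0,0,0,0,0.85],[0,0,0,0,1.02],[0,0,0,0,1.19],[0,0,0,0,1.37]]'
python3 - <<'E'
from h import *
go(.4405,.2426,.098,32.8)
s,p,a=pose(); X=Ro.from_rotvec(s['orientation']).as_matrix(); np.savez('pics/wp.npz',p=p,X=X); snap('wrist','w11.png')
E
```

```text
t: 38.0
tool_pos: [0.4394, 0.2437, 0.218]
orientation: [-1.471, 0.632, -0.604]
force: [0.7, 0.6, 0.9]
opening: 0.0465
t: 39.05
tool_pos: [0.437, 0.2464, 0.2181]
orientation: [-1.525, -0.449, 0.483]
force: [-1.4, -0.5, 0.4]
opening: 0.0468
pos [0.437  0.2464 0.2181] jaw 34.1 | delta [ 0.0035 -0.0038 -0.1201] turn -0.022 F [-1.4 -0.5  0.4] op 0.0468 t 39.05
```

View pics/w11.png

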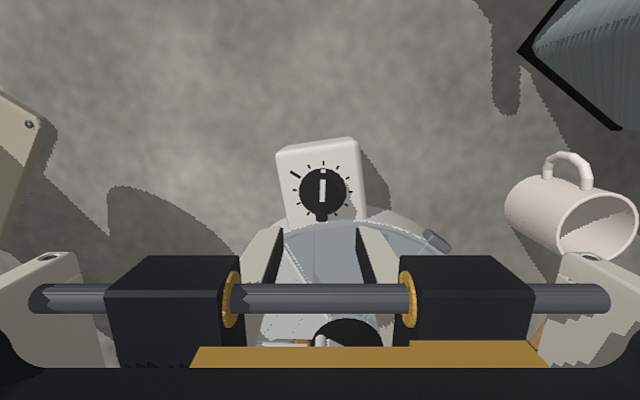

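The long mark is at (295,174) and the pointer stands straight up in line with the jaws. So the dial is at 2 and needs five clicks more (−150°). I check the dial's centre.

Run:
```python
from h import *
z=np.load('pics/wp.npz'); d=np.load('pics/w11.npz')
print(wr(d,(322.5,192),.075,z['p'],z['X']),wr(d,(322.5,178),.107,z['p'],z['X']),wr(d,(322.5,202),.107,z['p'],z['X']))
```

```text
[0.4394658  0.24422631 0.075     ] [0.4271373 0.2628888 0.107    ] [0.44045891 0.24333402 0.107     ]
```

```bash
python3 -m inch '[[0,0.0035,-0.0038,-0.03,-0.022],[0,0.0035,-0.0038,-0.06,-0.022],[0,0.0035,-0.0038,-0.07,-0.022]]'; python3 -c "
from h import *
go(.4405,.2426,.098,32.8)"
```

```text
t: 39.48
tool_pos: [0.4395, 0.2419, 0.1462]
orientation: [-1.528, -0.434, 0.473]
force: [-0.9, -0.9, 0.5]
opening: 0.0468
pos [0.4395 0.2419 0.1462] jaw 33.2 | delta [ 0.001   0.0007 -0.0482] turn -0.006 F [-0.9 -0.9  0.5] op 0.0468 t 39.48
```

```bash
python3 -m inch '[[0,0.0005,0.0013,-0.025,-0.006],[0,0.0005,0.0013,-0.0475,-0.006],[0,0.0005,0.0013,-0.0475,-0.006],[1,0.0005,0.0013,-0.0475,-0.006],[1,0.0005,0.0013,-0.0475,-0.006],[1,0.0005,0.0013,-0.0475,-0.006],[1,0.0005,0.0013,-0.0475,-0.006]]' 20; python3 -c "
from h import *
go(.44,.2434,.098,-117.2)"
```

```text
t: 40.35
tool_pos: [0.44, 0.2431, 0.0992]
orientation: [-1.529, -0.429, 0.468]
force: [-3.1, -2.5, 10.9]
opening: 0.012
pos [0.44   0.2431 0.0992] jaw 32.8 | delta [ 0.      0.0003 -0.0012] turn -2.618 F [-3.1 -2.5 10.9] op 0.012 t 40.35
```

```bash
python3 -m inch '[[1,0,0,0.001,-0.17],[1,0,0,0.001,-0.34],[1,0,0,0.001,-0.51],[1,0,0,0.001,-0.68],[1,0,0,0.001,-0.85],[1,0,0,0.001,-1.02],[1,0,0,0.001,-1.19],[1,0,0,0.001,-1.36]]';python3 -m inch '[[1,0,0,0,-0.17],[1,0,0,0,-0.34],[1,0,0,0,-0.51],[1,0,0,0,-0.68],[1,0,0,0,-0.85],[1,0,0,0,-1.02],[1,0,0,0,-1.19],[1,0,0,0,-1.26]]'; python3 -c "
from h import *
s,p,a=pose();print(s['q'].round(3));go(.44,.2434,.098,-117.2)"
```

```text
t: 41.35
tool_pos: [0.4385, 0.2427, 0.0993]
orientation: [-1.471, 0.639, -0.599]
force: [-4.5, -0.5, -1.2]
opening: 0.0117
t: 42.35
tool_pos: [0.4379, 0.2438, 0.0993]
orientation: [-0.915, 1.566, -1.536]
force: [-1.9, 6.7, -0.8]
opening: 0.0123
[ 0.392 -0.045  1.929  0.021  1.238  2.441]
pos [0.4379 0.2438 0.0993] jaw -117.8 | delta [ 0.0021 -0.0004 -0.0013] turn 0.011 F [-1.9  6.7 -0.8] op 0.0123 t 42.35
```

```bash
python3 -m inch '[[0,0,0,0,0],[0,0,0,0,0],[0,0,0,0.06,0],[0,0,0,0.12,0],[0,-0.02,-0.05,0.15,0.17],[0,-0.02,-0.1,0.15,0.34],[0,-0.02,-0.1,0.15,0.51],[0,-0.02,-0.1,0.15,0.52]]'
python3 - <<'E'
from h import *
chews()
snap('wrist','w12.png');c=snap('top','t4.png'); a=cv2.imread('pics/t4.png'); b=cv2.imread('pics/t3.png')
cv2.imwrite('pics/c4.png',np.vstack([np.hstack([cv2.resize(x[105:230,188:328],(400,300),interpolation=cv2.INTER_CUBIC) for x in(a,b)]),cv2.resize(cv2.imread('pics/w12.png')[0:240],(800,300))]))
E
```

```text
t: 43.35
tool_pos: [0.4181, 0.1432, 0.2495]
orientation: [-1.206, 1.199, -1.164]
force: [-0.6, -0.1, -0.1]
opening: 0.0468
```

View pics/c4.png

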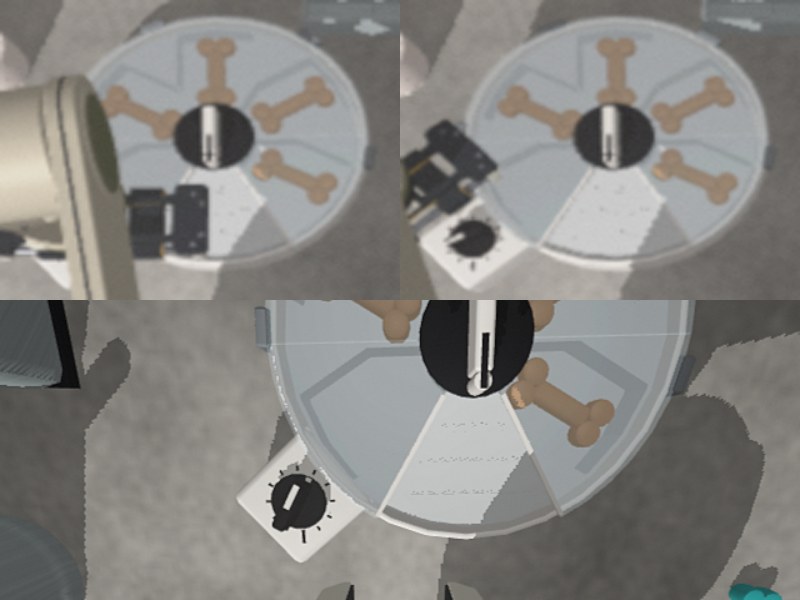

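Run:
```python
from h import *
s,p,a=pose(); X=Ro.from_rotvec(s['orientation']).as_matrix(); d=np.load('pics/w12.npz'); H=d['hand_eye']
def pr(P):
    q=H[:3,:3].T@(X.T@(np.array(P)-p)-H[:3,3]); q=d['mtx']@q; return q[:2]/q[2]
im=cv2.imread('pics/w12.png'); u0,v0=180,100; S=6
cr=cv2.resize(im[v0:v0+95,u0:u0+120][:, :66],None,fx=S,fy=S,interpolation=cv2.INTER_CUBIC); raw=cr.copy()
C=np.array([.44,.2434])
f=lambda r,t,z:tuple(int(x) for x in (pr([*(C+r*np.array([np.cos(np.radians(t)),np.sin(np.radians(t))])),z])+.5-[u0,v0])*S)
for k,col in((0,(0,0,255)),(6,(255,0,0)),(7,(0,160,0)),(8,(255,0,255))):
    t=182.8-30*k; cv2.line(cr,f(.022,t,.107),f(.04,t,.107),col,2)
t=182.8-210; cv2.line(cr,f(0,t,.107),f(.022,t,.107),(0,255,0),1)
cv2.imwrite('pics/c5.png',np.hstack([raw,cr]))
```

```text
(no output)
```

View pics/c5.png

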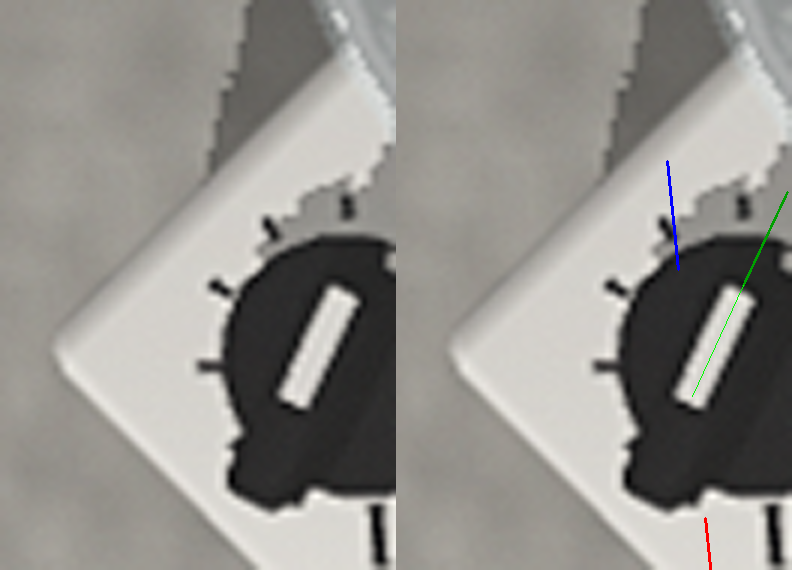

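The white pointer line lies on the overlay predicted for 7 (green), and the blank fills the opening. I hand the job in.

```bash
python3 -c "
from h import *
robot.close_job(); print(robot.read_state()['t'])"
```

```text
the job is handed in; nothing more can be done
the job is handed in; nothing more can be done
```

I found four tan chew bones on the worktop. Each is now lying flat in its own bowl (1 to 4). I turned the tray one full turn clockwise through its stops, so the blank segment fills the opening again. I then moved the dial from 2, where it stood at the start, to 7.

**Last checks:**
- **Chews and tray:** pictures showed one chew in each of the four bowls, with the hub nose and the blank at the opening. The top camera's colour search found no tan chew left on the worktop, though the arm hid part of the view at that moment.
- **Dial:** the pointer lay on the line I predicted for 7. The last jaw reading before I let go was −117.8°, against −117.2° planned.
- **Robot:** it was clear of everything, about 43 s into the run. I saw no knocked chew and no grip slip.
- **Other things:** I didn't touch the turquoise bones or anything else, but I didn't measure their positions again at the end.

Two small deviations, neither with a visible effect: the last chew went in about 4 mm off the opening's centre line, and at the second tray turn the jaws were still closing as it began.

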